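Chassis plate home, DIN-rail assembly held over its studs

TASK

Slide the loaded chassis plate into the blue slots of the assembly frame until it is fully home against the rear stop, with the little carton of screws still riding in its place on it. Then lift the DIN-rail assembly by its balance point and finish while holding it, still and level, above the plate: contactor to the left as seen from the plate's handle, and each foot's hole straight above its brass stud with about 3 cm of air over the stud tips, ready for me to guide it down. Disturb nothing else on the bench.

Things in the scene. Friction and masses are not known exactly. Their poses are not given: they have to be found in the camera images.
- guide: Assembly frame fixed to the bench: two aluminium ledges 10 mm high and 280 mm long carry the plate's side edges; on their far part stand blue slotted guides. x = push-in direction, y left, z up; origin on the bench, below the plate's centre when it is fully home. Blue lips from x = -15 to 90 mm, tops 25 mm high. White nylon strips let the plate slide easily; nothing latches.
- mouth (a point): Middle of the slots' mouth, at x = -15 mm on the frame, at ledge height (10 mm). From here each slot is 11 mm high; 310 mm between the two slots' side walls; in front of it they flare to about 340 mm at x = -57 mm. Axes as the frame's.
- stop (a point): Middle of the face of the blue rear stop (30 mm high), at x = 76 mm on the frame, at ledge height. The plate is home when its rear edge meets it. Axes as the frame's.
- plate: Cream chassis plate 150 (x) x 300 (y) x 4 mm, about 0.75 kg, loose, lying on the ledges (underside 10 mm above the bench) just short of the slots, slightly crooked. Origin: centre of its underside; x to its rear edge, y left, z up. Screwed on: grey wiring duct at the rear (x 45 to 71, top 34 mm over the underside), black terminal strip (x -48 to -26, y -130 to 38, top 22 mm).
- handle (a point): Middle of the plate's black bow handle: a level round bar 12 mm thick, 100 mm long along the plate's y, 49 mm above the plate's underside and 65 mm in front of its centre, on round legs at y = -50 and 50 mm. Axes as the plate's.
- stud_left (a point): Tip of the left brass stud: 6 mm thick, standing 14 mm tall on the plate at x = -12, y = 70 mm; its tip is 18 mm above the plate's underside. Axes as the plate's.
- stud_right (a point): Tip of the right brass stud, the same, at x = -12, y = -70 mm on the plate.
- carton: Tiny open cardboard carton of screws, 45 x 42 x 20 mm, 50 g, standing loose on the plate's left front corner, at about x = -32, y = 108 mm from the plate's centre. Origin: centre of its underside. Its place is there; it rides along by friction.
- rail: DIN-rail assembly, about 0.55 kg, standing loose on two feet. Origin below the rail's middle, level with the feet's undersides; y along the rail to the contactor, x across (axes equal the plate's when placed right), z up. Steel top-hat rail 35 mm wide (x), 260 mm long, top at z = 40 mm; pinch it by its flange edges, 3 mm thick (z 37 to 40, x = -17.5 and 17.5 mm).
- balance (a point): Balance point: on the bare rail at mid width and flange height (z = 38.5 mm), 37.5 mm from the rail's middle towards the contactor. The heavy dark contactor sits at y 83 to 129 mm on the rail, 58 mm across, top at z = 92 mm; the light row of grey, blue and green terminals at y -123 to -73 mm, 42 mm across, top at z = 80 mm. Axes as the rail's.
- hole_left (a point): Underside centre of the 8 mm hole in the foot nearest the contactor, at x = -32, y = 70, z = 0 mm on the rail assembly; belongs over stud_left. The feet are U brackets under the rail with 22 mm wide, 3 mm thick base tabs from x = -44 to 22 mm. Axes as the rail's.
- hole_right (a point): The same for the foot nearest the terminals, at x = -32, y = -70, z = 0 mm on the rail assembly; belongs over stud_right.
- screwdriver: Screwdriver lying on the bench, orange handle, 200 mm long, 26 mm thick; origin under its middle. Leave it alone.
- cutters: Side cutters with red handles lying on the bench, 160 mm long, 15 mm high; origin under their middle. Leave them alone.
- spare_inverter: Spare frequency inverter on its back, black box 128 x 68 x 117 mm high with a dial and green terminals; origin under its centre. Leave it alone.
- parts_box: Open cardboard box of terminals, 120 x 90 x 35 mm; origin under its centre. Leave it alone.
- multimeter: Orange multimeter on its back, 150 x 75 x 44 mm; origin under its centre. Leave it alone.
- notebook: Closed pocket notebook with a pink cover, 150 x 107 x 11 mm; origin under its centre. Leave it alone.
There are look-alikes about, which are no part of the job. What is shaped like the carton but pink or purple is not meant.

How it is judged:
On the way, in this order (a step that is already met when the one before it is completed fails the run):
1. the chassis plate is fully home in the frame with the carton riding on it (x of plate in the frame of guide above -0.004 m and angle between the x axis of plate and the x axis of guide, either way round below 0.035 rad and z of plate in the frame of guide below 0.014 m and x of carton in the frame of plate between -0.062 and -0.002 m and y of carton in the frame of plate between 0.078 and 0.138 m and z of carton in the frame of plate below 0.008 m and angle between carton's own z axis and vertical below 0.1 rad), for 0.2 s.
2. the rail assembly is lifted clear of the bench by its balance point (y of the grasp point in the frame of balance between -0.02 and 0.02 m and contact force between the fingers and rail above 2 N and height (world z) of rail above 0.03 m), for 0.2 s.
At the end, for the whole second after the job is handed in: Plate home within 4 mm and 2 deg, flat; carton upright within 30 mm of its place; rail assembly held by the fingers within 20 mm of its balance point, level within 4 deg, still, touching neither plate nor carton, each hole within 10 mm sideways of its own stud and 15 to 50 mm above its tip (all of step 1 and y of the grasp point in the frame of balance between -0.02 and 0.02 m and contact force between the fingers and rail above 2 N and horizontal distance between hole_left and stud_left below 0.01 m and z of hole_left in the frame of stud_left between 0.015 and 0.05 m and horizontal distance between hole_right and stud_right below 0.01 m and z of hole_right in the frame of stud_right between 0.015 and 0.05 m and angle between rail's own z axis and vertical below 0.07 rad and linear speed of each of rail, plate below 0.01 m/s and angular speed of rail below 0.08 rad/s and contact force between rail and plate below 0.05 N and contact force between rail and carton below 0.05 N); the arm keeps its last pose, push and grip.
It fails at once if another thing on the bench is moved more than 25 mm (distance of any of screwdriver, cutters, spare_inverter, parts_box, multimeter, notebook from where it was at the start of the episode above 0.025 m).
It fails at once if the rail assembly is tipped more than 25 degrees (angle between rail's own z axis and vertical above 0.44 rad).
It fails at once if the carton is tipped over (angle between carton's own z axis and vertical above 0.6 rad).
It also fails if it takes over 56 s, if anything falls off the work surface, if the arm or the gripper's body presses on something with over 40 N, if the wrist force passes 120 N, or if a joint passes its speed limit or range.

ROBOT

A 7-joint arm with a two-finger parallel gripper is mounted at the origin on the work surface. World frame = base frame: x ahead of the robot, y to its left, z up, the work surface at z = 0. Lengths are in m, angles in rad, forces in N, time in s.
With the tool pointing down it reaches from about 0.425 to 0.875 m from the base axis. Payload 4.7 kg.
Tool frame: the origin (TCP) lies midway between the tips of the shut fingers; the grasp point (between the pads) lies 19 mm behind it; x points along the fingers, z is the direction in which the jaws open and shut, and the axes are right-handed (so a half turn about x gives the same grasp; the last joint's range is limited). The gripper opens to 87 mm and grips with 3 to 60 N. Pads are 19 mm wide; open, the fingers measure 117 mm over their backs; the gripper's body (75 mm by 190 mm) begins 51 mm behind the grasp point.
Start: joints at [1.278, 0.321, -0.07, 1.45, 0.023, 1.371, -0.057], TCP at [0.196, -0.62, 0.223] pointing down, gripper open.
Joint ranges: [-2.86, 2.86], [-0.3, 2.09], [-1.38, 1.24], [0.06, 2.45], [-1.56, 4.7], [0.09, 2.05], [-2.69, 2.69]. Speed limits (rad/s): [2.57, 2.57, 3.14, 3.14, 3.14, 3.14, 3.14].

INTERFACE

Orientations are given as a rotation vector (axis times angle).
In Python, from bench import ctrl, vision, close_job gives the robot as it stands. The module is installed in compiled form; this text tells all that it offers.
- The arm moves only by the tool servo_tool, never from a script. Its argument "commands" is a list that holds one entry, the list of rows, each a list of 7 numbers: the turn, a rotation vector about the tool's x, y, z in degrees, then the shift along the tool's x, y, z in mm, then the finger opening in mm, from 0 to 87. In form: [[[wx, wy, wz, x, y, z, grip], ...]]. A call has 1 to 5 rows; each row is the pose to reach, as a shift and turn from the pose commanded when the call began, along the tool's axes at that moment; what a row does not reach only later rows make up. A row lasts 1/8 s, in which the tool goes at most 62.5 mm and 10.7 degrees, less where a joint would pass 70% of its speed; a pose out of reach is approached as far as the arm can. A call with a gripper value outside its range is refused whole. The fingers move at their own pace and stop on an object; "newtons" is the grip in N (left out, the last holds). Time passes only in rows, so rows that repeat a pose let the fingers close. It gives the time, the measured TCP pose, the force and the opening at its end, in the units of the state.
- ctrl.get_state(): the state, without advancing time (a new reading comes with each control period).
- vision.get_image(name): name is "scene" or "top"; returns the picture (400x640x3 uint8, red, green, blue); there is no depth.
- vision.camera_info(name): a dict with "fov_y" (degrees; the focal length in pixels is half the picture's height over the tangent of half this angle, whatever the lens; pixels are square), "cx", "cy" (the principal point, pixels), "pose" (4x4, takes a point from camera to world coordinates). Camera axes: x right, y down, z forward; pixel columns grow to the right and rows downward; lengths in m; the calibration is good to about 2 mm. A picture is of the moment at which its call begins. camera_info takes no time and is no camera call.
- close_job(): hands the job in, once; it reports no verdict.
The state is a dict: "time": time; "joint_positions": joint angles; "qd": joint speeds; "joint_torque": joint torques, N m; "position": TCP position; "tool_rot": TCP orientation; "ft_force": force on the tool from outside, world axes, zero at the start; "torque": the same for the moment, N m; "grip_width": opening from 0.0 (shut) to 1.0 (fully open).
Only numpy, scipy, OpenCV 4.12 (cv2) and the standard library are available. Lean on these libraries where they do the work, as an engineer would, in place of code of your own. Each camera call takes 0.05 s, during which the arm holds its last target. There are 200 camera calls.

## Working session

There is one attempt and no reset: what is moved stays moved. The work goes in short steps, Python scripts to look and compute and a tool call to move; the robot and the scene stay as the last step left them, time stands still between calls to the robot, and variables do not carry over. Pictures are saved under pics/ and viewed, about 8 in all and at most 12, crops included, and the job is handed in when it is done.

Besides the shell and the picture viewer there is one more tool, called after "Call:" as a command line: name --argument value ..., lists and objects as JSON in quotes. servo_tool: Moves the arm, as the interface text tells. Its arguments: {"type":"object","properties":{"commands":{"type":"array"},"newtons":{"type":"number"}},"required":["commands"]}

```bash
mkdir -p pics
python3 - <<'E'
from bench import ctrl,vision
import cv2,numpy as np
s=ctrl.get_state();print({k:np.round(v,3).tolist() for k,v in s.items()})
for n in("scene","top"):
    im=vision.get_image(n);np.save(f"{n}0.npy",im);cv2.imwrite(f"pics/{n}0.png",im[:,:,::-1])
    c=vision.camera_info(n);print(n,c["fov_y"],c["cx"],c["cy"],np.round(c["pose"],4).tolist(),c.keys())
E
```

```text
{'time': 0.0, 'joint_positions': [1.278, 0.322, -0.07, 1.452, 0.023, 1.371, -0.057], 'qd': [-0.001, 0.001, -0.001, 0.0, 0.001, 0.0, -0.0], 'joint_torque': [-0.0, -49.129, -0.404, -31.253, -0.064, 0.044, 0.0], 'position': [0.196, -0.619, 0.221], 'tool_rot': [0.981, 1.34, -0.98], 'ft_force': [-0.108, -0.295, -0.16], 'torque': [0.004, 0.025, -0.023], 'grip_width': 1.0}
scene 56.46533385852317 318.209926986192 196.34302783746296 [[-0.5916, 0.5834, -0.5565, 1.2127], [0.8062, 0.4296, -0.4067, 0.506], [0.0018, -0.6893, -0.7245, 0.955], [0.0, 0.0, 0.0, 1.0]] dict_keys(['fov_y', 'cx', 'cy', 'pose'])
top 48.43887326342566 324.55952490364166 207.80958015877331 [[0.0006, -0.9979, 0.0645, 0.4542], [-0.9999, 0.0003, 0.0144, -0.0323], [-0.0144, -0.0645, -0.9978, 1.4894], [0.0, 0.0, 0.0, 1.0]] dict_keys(['fov_y', 'cx', 'cy', 'pose'])
```

View pics/top0.png

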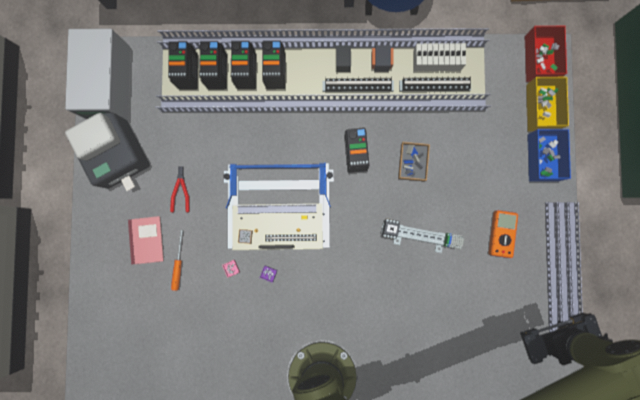

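View pics/scene0.png

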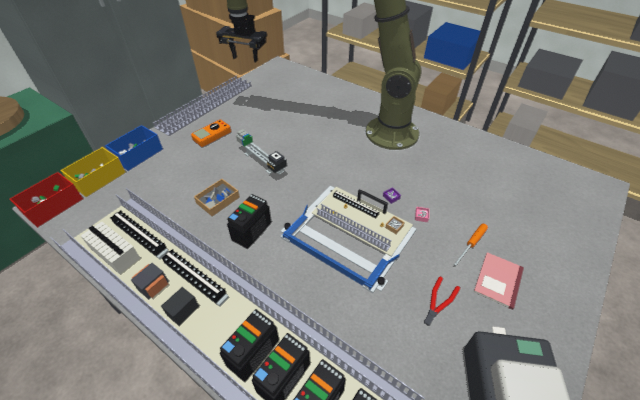

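Top view: the frame is around (278,205), with the plate at its lower end, handle at (277,247) and the brown carton on the plate at (245,236). The pink (232,268) and purple (269,273) cartons are look-alikes. The rail is at (425,234), contactor at its left end (390,229), tabs toward the robot. Next, one enlarged crop to confirm.

Run:
```python
import cv2,numpy as np
t=np.load("top0.npy")[:,:,::-1]
a=cv2.resize(t[155:285,215:345],None,fx=4.6,fy=4.6,interpolation=cv2.INTER_CUBIC)
b=cv2.resize(t[210:260,375:470],(798-598,int(50*200/95)))
b=cv2.resize(t[208:263,373:473],None,fx=7.9,fy=7.9,interpolation=cv2.INTER_CUBIC)
cv2.imwrite("pics/cropA.png",a);cv2.imwrite("pics/cropB.png",b);print(a.shape,b.shape)
```

```text
(598, 598, 3) (434, 790, 3)
```

View pics/cropA.png

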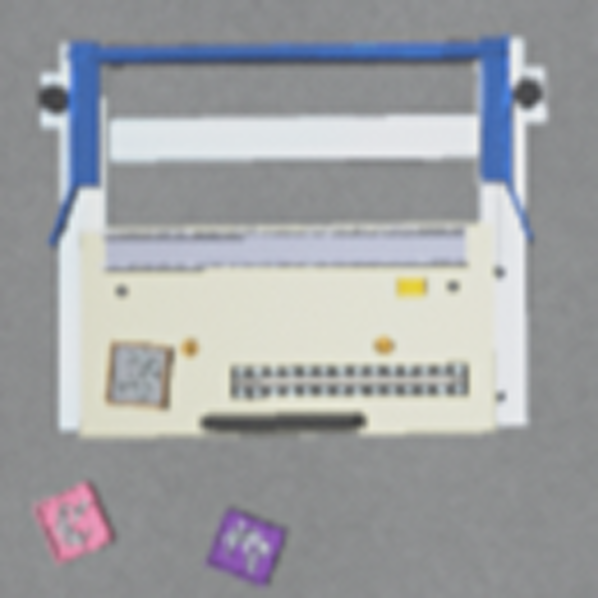

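View pics/cropB.png

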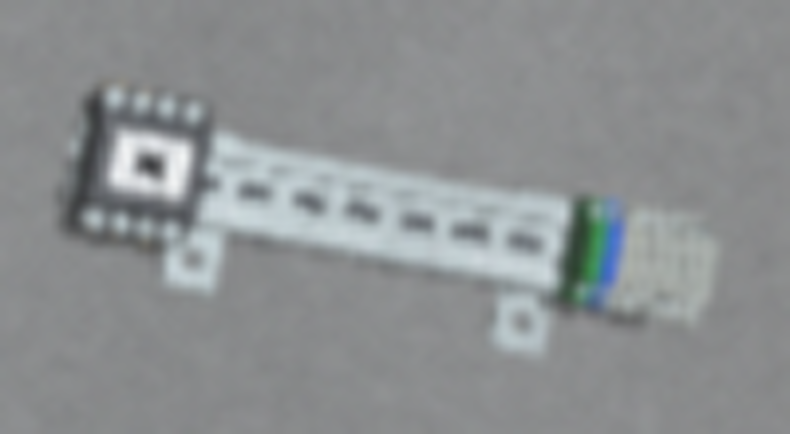

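The crops confirm the targets. Plate: brown carton at crop (140,375), studs at (190,347) and (384,345), handle bar at (203–366,421), blue lips starting at v≈186. Rail: foot holes at crop (193,260) and (521,322), contactor at the left end. Now measuring from these.

```bash
cat > h.py <<'E'
import numpy as np,cv2
from bench import ctrl,vision
from scipy.spatial.transform import Rotation as R
def ray(n,px,z):
    c=vision.camera_info(n);P=np.array(c["pose"]);f=200/np.tan(np.radians(c["fov_y"]/2))
    px=np.atleast_2d(px).astype(float)
    d=np.c_[(px-[c["cx"],c["cy"]])/f,np.ones(len(px))]@P[:3,:3].T
    return P[:3,3]+d*((np.reshape(z,(-1,1))-P[2,3])/d[:,2:])
def proj(n,p):
    c=vision.camera_info(n);P=np.array(c["pose"]);f=200/np.tan(np.radians(c["fov_y"]/2))
    q=(np.atleast_2d(p)-P[:3,3])@P[:3,:3];return q[:,:2]/q[:,2:]*f+[c["cx"],c["cy"]]
def blobs(mask,box,amin):
    x0,y0,x1,y1=box;m=np.zeros_like(mask,np.uint8);m[y0:y1,x0:x1]=mask[y0:y1,x0:x1]
    n,l,s,c=cv2.connectedComponentsWithStats(m)
    return [(s[i,4],s[i,:4].tolist(),c[i],l==i) for i in range(1,n) if s[i,4]>=amin]
E
python3 - <<'E'
from h import *
np.set_printoptions(precision=4,suppress=True)
t=np.load("top0.npy");r,g,b=[t[:,:,i].astype(int) for i in range(3)];hsv=cv2.cvtColor(t,cv2.COLOR_RGB2HSV)
H,S,V=[hsv[:,:,i].astype(int) for i in range(3)]
blue=((H>100)&(H<120)&(S>120)).astype(np.uint8)
for bl in blobs(blue,(215,155,345,215),8): print("blue",bl[:3])
# blue lip side edges per row (z=.025)
for v in (172,176,180,184,188,192,196):
    xs=np.where(blue[v,215:345])[0]+215
    print(v,[(k[0],k[-1]) for k in np.split(xs,np.where(np.diff(xs)>3)[0]+1)] if len(xs) else None)
dark=((V<85)).astype(np.uint8)
for bl in blobs(dark,(255,240,300,253),10):
    ys,xs=np.where(bl[3]);print("handle",bl[:3],cv2.minAreaRect(np.c_[xs,ys].astype(np.float32)))
    print(ray("top",bl[2],.059))
br=((H<25)&(S>95)).astype(np.uint8)
for bl in blobs(br,(230,220,312,250),3): print("brown",bl[:3],ray("top",bl[2],.028))
gr=((V<150)).astype(np.uint8)
print("rail: gray");print(V[236:254,390:402]);print(V[242:254,432:446])
s=ctrl.get_state();print(R.from_rotvec(s["tool_rot"]).as_matrix())
# plate cream corners
cream=((H>18)&(H<35)&(S>14)&(S<60)&(V>190)).astype(np.uint8)
for bl in blobs(cream,(215,195,345,255),100):
    ys,xs=np.where(bl[3]);rc=cv2.minAreaRect(np.c_[xs,ys].astype(np.float32));print("cream",bl[:3],rc,ray("top",cv2.boxPoints(rc),.014))
E
```

```text
blue (np.int32(562), [230, 163, 96, 33], array([279.1637, 173.7456]))
172 [(np.int64(231), np.int64(235)), (np.int64(320), np.int64(324))]
176 [(np.int64(230), np.int64(235)), (np.int64(320), np.int64(325))]
180 [(np.int64(231), np.int64(235)), (np.int64(320), np.int64(325))]
184 [(np.int64(231), np.int64(235)), (np.int64(320), np.int64(325))]
188 [(np.int64(231), np.int64(235)), (np.int64(320), np.int64(325))]
192 [(np.int64(231), np.int64(235)), (np.int64(320), np.int64(325))]
196 None
handle (np.int32(57), [260, 246, 34, 2], array([276.9825, 246.5614])) ((276.5, 246.5), (1.0, 33.0), 90.0)
[[0.4221 0.141  0.059 ]]
brown (np.int32(6), [255, 229, 3, 3], array([255.8333, 230.1667])) [[0.4751 0.2149 0.028 ]]
brown (np.int32(7), [297, 229, 3, 3], array([298.    , 229.7143])) [[0.4766 0.076  0.028 ]]
rail: gray
[[148 172 139 131 166 142 107 136 169 180 184 187]
 [135 159 138 151 191 166 139 178 193 194 187 167]
 [102 118 102 121 164 159 163 200 210 211 201 159]
 [107 104  94 112 166 180 172 177 193 210 204 158]
 [129 124 117 137 193 197 163 145 167 200 196 156]
 [139 137 131 147 204 207 
[... 946 characters left out ...]
 142 189 191 175 173 187 177 154 127 107 108]
 [144 141 135 145 190 183 155 147 177 188 167 143 131 131]
 [143 139 141 163 195 191 161 150 177 191 165 144 141 142]
 [144 141 146 171 196 200 190 184 191 192 160 142 143 141]
 [143 143 144 162 182 195 197 195 195 185 155 142 141 141]
 [144 143 144 147 158 168 168 172 176 171 150 141 142 141]
 [141 141 142 144 144 144 145 150 155 153 146 142 144 141]]
[[-0.0006  0.9533  0.3021]
 [ 0.0016  0.3021 -0.9533]
 [-1.     -0.0001 -0.0017]]
cream (np.int32(2286), [232, 206, 91, 44], array([274.9195, 228.7187])) ((277.0, 227.5), (43.0, 90.0), 90.0) [[ 0.5558  0.2978  0.014 ]
 [ 0.5556 -0.0025  0.014 ]
 [ 0.4131 -0.0026  0.014 ]
 [ 0.4129  0.2958  0.014 ]]
```

```bash
cat >> h.py <<'E'
def edge(gray,cols,r0,r1,sgn,axis=0):
    """subpixel edge along each column (axis 0) or row (axis 1): strongest gradient of sign sgn; returns px points"""
    g=gray.astype(float);g=g if axis==0 else g.T;out=[]
    for c in cols:
        d=sgn*np.diff(g[r0:r1,c]);k=int(d.argmax());s=slice(max(k-1,0),k+2);w=np.clip(d[s],0,None)
        out.append((c,r0+.5+(np.arange(len(d))[s]*w).sum()/w.sum()))
    out=np.array(out);return out if axis==0 else out[:,::-1]
def line(P):
    m=np.ones(len(P),bool)
    for _ in range(3):
        vx,vy,x,y=cv2.fitLine(P[m,:2].astype(np.float32),cv2.DIST_HUBER,0,.001,.001).ravel()
        e=abs((P[:,0]-x)*vy-(P[:,1]-y)*vx);m=e<max(.0015,2*np.median(e))
    return np.array([x,y]),np.array([vx,vy]),np.median(e)
E
python3 - <<'E'
from h import *
np.set_printoptions(precision=4,suppress=True)
t=np.load("top0.npy");r,g,b=[t[:,:,i].astype(float) for i in range(3)]
B=b-r # blue or cream negative
def rep(n,P,xdir):
    c,d,e=line(P)
    if xdir: d=d*np.sign(d[0]);a=np.degrees(np.arctan2(d[1],d[0]))
    else: d=d*np.sign(d[1]);a=np.degrees(np.arctan2(-d[0],d[1]))
    print(n,c,"yaw",round(a,2),"res",round(e,4));return c
rep("plate front z14",ray("top",edge(B,list(range(236,258))+list(range(296,318)),243,256,1),.014),0)
rep("plate rear(duct-free) z14",ray("top",edge(B,range(240,318),200,207,-1),.014),0)
rep("plate left z14",ray("top",edge(B,range(208,246),226,240,-1,1),.014),1)
rep("plate right z14",ray("top",edge(B,range(208,246),315,330,1,1),.014),1)
rep("stop front top z30",ray("top",edge(B,range(240,315),164,172,-1),.030),0)
rep("stop back top z30",ray("top",edge(B,range(240,315),158,168,1),.030),0)
rep("lip L inner z25",ray("top",edge(B,range(171,194),232,242,-1,1),.025),1)
rep("lip L outer z25",ray("top",edge(B,range(171,194),226,234,1,1),.025),1)
rep("lip R inner z25",ray("top",edge(B,range(171,194),314,323,1,1),.025),1)
rep("lip R outer z25",ray("top",edge(B,range(171,194),323,330,-1,1),.025),1)
rep("lip L front",ray("top",edge(B,range(232,235),190,200,-1),.025),0)
rep("lip R front",ray("top",edge(B,range(321,324),190,200,-1),.025),0)
gray=t.mean(2)
P=[]
for c in range(263,292):
    w=np.clip(190-gray[242:251,c],0,None);P.append((c,(w*np.arange(242,251)).sum()/w.sum()))
rep("handle z.059",ray("top",P,.059),0)
# rail
gy=gray
def cen(box):
    x0,y0,x1,y1=box;w=np.clip(185-gy[y0:y1,x0:x1],0,None);yy,xx=np.mgrid[y0:y1,x0:x1];return [(w*xx).sum()/w.sum(),(w*yy).sum()/w.sum()]
hl=cen((395,239,400,243));hr=cen((436,246,441,251));print(hl,hr)
w=ray("top",[hl,hr],.003);print(w,np.linalg.norm(w[0]-w[1]))
d=(w[0]-w[1])[:2];print("rail yaw",np.degrees(np.arctan2(-d[0],d[1])))
cols=range(403,440)
E
```

```text
plate front z14 [0.4121 0.1272] yaw 0.66 res 0.0003
plate rear(duct-free) z14 [0.5673 0.0972] yaw 0.83 res 0.0006
plate left z14 [0.4981 0.2967] yaw 0.99 res 0.0005
plate right z14 [ 0.4799 -0.0029] yaw 1.38 res 0.0006
stop front top z30 [0.6829 0.1312] yaw 0.22 res 0.0001
stop back top z30 [0.6936 0.1293] yaw 0.75 res 0.0002
lip L inner z25 [0.6346 0.2836] yaw 0.3 res 0.0001
lip L outer z25 [0.6303 0.3049] yaw 1.08 res 0.0002
lip R inner z25 [0.635 0.007] yaw 1.85 res 0.0004
lip R outer z25 [ 0.6316 -0.0149] yaw 1.24 res 0.0002
lip L front [0.5926 0.2926] yaw 3.22 res 0.0001
lip R front [ 0.5957 -0.0027] yaw 0.82 res 0.0
handle z.059 [0.4201 0.15  ] yaw 0.68 res 0.0002
[np.float64(396.7964169381108), np.float64(240.1628664495114)] [np.float64(438.64371257485027), np.float64(248.21856287425152)]
[[ 0.4424 -0.2513  0.003 ]
 [ 0.4158 -0.3896  0.003 ]] 0.1408357721735918
rail yaw -10.873636323950228
```

```bash
cat >> h.py <<'E'
def row(p,yaw):
    """tool-axes turn (deg) and shift (mm) from the measured pose to TCP p, tool down, jaw axis z at world angle yaw deg"""
    s=ctrl.get_state();M=R.from_rotvec(s["tool_rot"]);a=np.radians(yaw)
    z=np.array([np.cos(a),np.sin(a),0]);x=np.array([0,0,-1.]);T=np.c_[x,np.cross(z,x),z]
    w=(M.inv()*R.from_matrix(T)).as_rotvec(degrees=True);d=M.inv().apply(np.array(p)-s["position"])*1000
    print("t",round(s["time"],2),"pos",np.round(s["position"],4),"F",np.round(s["ft_force"],1),"w",np.round(w,2),"d",np.round(d,1),"grip",round(float(s["grip_width"]),3))
E
python3 -c "
from h import *
row((.50,-.20,.22),-20)"
```

```text
t 0.1 pos [ 0.1961 -0.6192  0.2216] F [0.2 0.8 0.2] w [-5.242e+01 -9.000e-02 -4.000e-02] d [   2.1  416.3 -307.8] grip 0.998
```

Call:
servo_tool --commands '[[[-52,0,0,0,416,-308,60],[-52,0,0,0,416,-308,60],[-52,0,0,0,416,-308,60],[-52,0,0,0,416,-308,60],[-52,0,0,0,416,-308,60]]]'

```text
time: 0.72
position: [0.3803, -0.3646, 0.2223]
tool_rot: [0.275, 1.553, -0.276]
ft_force: [0.5, -0.5, -0.3]
grip_width: 0.697
```

```bash
python3 -c "
from h import *
row((.4215,.146,.12),0.8)"
```

```text
t 0.72 pos [ 0.3803 -0.3646  0.2223] F [ 0.5 -0.5 -0.3] w [-2.092e+01 -2.000e-02  1.000e-02] d [ 102.2  493.7 -136.9] grip 0.697
```

```bash
python3 -c "
from h import *
row((.48,-.08,.20),0.8)"
```

```text
t 0.72 pos [ 0.3803 -0.3646  0.2223] F [ 0.5 -0.5 -0.3] w [-2.092e+01 -2.000e-02  1.000e-02] d [ 22.2 301.6  -4.3] grip 0.697
```

Call:
servo_tool --commands '[[[-21,0,0,22,300,-4,60],[-21,0,0,22,300,-4,60],[-21,0,0,22,300,-4,60],[-21,0,0,22,300,-4,60],[-21,0,0,22,300,-4,60]]]'

```text
time: 1.35
position: [0.4807, -0.0813, 0.2003]
tool_rot: [-0.009, 1.571, 0.009]
ft_force: [0.8, 0.1, 0.2]
grip_width: 0.69
```

```bash
python3 -c "
from h import *
row((.4215,.146,.11),0.8)"
```

```text
t 1.35 pos [ 0.4807 -0.0813  0.2003] F [0.8 0.1 0.2] w [-0.13 -0.    0.02] d [ 90.2 228.  -56.5] grip 0.69
```

Call:
servo_tool --commands '[[[0,0,0,45,200,-50,60],[0,0,0,90,228,-56,60],[0,0,0,90,228,-56,60],[0,0,0,90,228,-56,60],[0,0,0,90,228,-56,60]]]'

```text
time: 1.98
position: [0.419, 0.1473, 0.1089]
tool_rot: [-0.014, 1.574, 0.015]
ft_force: [-0.5, -1.6, 0.1]
grip_width: 0.688
```

Run:
```python
from h import *
row((.4215,.146,.040),0.8)
im=vision.get_image("scene")
p=proj("scene",[[.4215,.146,.059]])[0];print(p)
x,y=p.astype(int);cv2.imwrite("pics/s1.png",cv2.resize(im[y-50:y+60,x-70:x+70,::-1],None,fx=5,fy=5,interpolation=cv2.INTER_CUBIC))
```

```text
t 1.98 pos [0.419  0.1473 0.1089] F [-0.5 -1.6  0.1] w [ 0.26 -0.2  -0.03] d [68.9 -1.4  2.7] grip 0.688
[371.33281353 196.74888772]
```

View pics/s1.png

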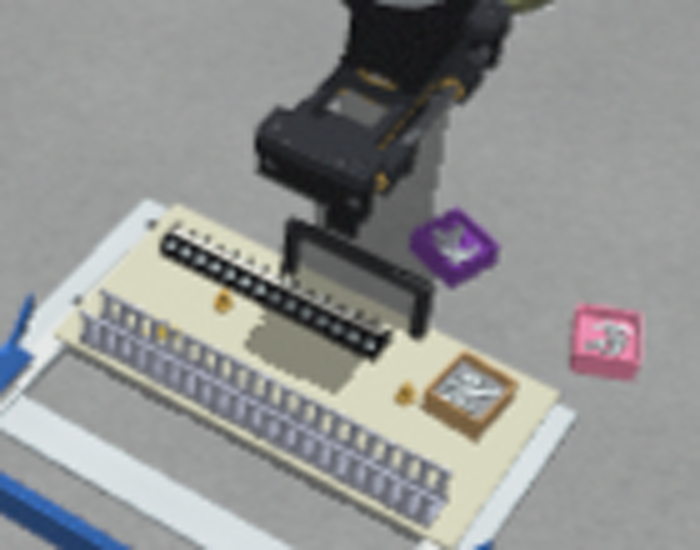

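Gripper sits over the handle bar (bar middle at crop (355,255), as predicted by the top view). The brown carton on the plate is clear of it. Descend and grip.

Call:
servo_tool --commands '[[[0,0,0,35,-1,2.5,60],[0,0,0,68,-1,2.5,60],[0,0,0,68,-1,2.5,60],[0,0,0,68,-1,2.5,12],[0,0,0,68,-1,2.5,8]]]' --newtons 25

```text
time: 2.65
position: [0.4261, 0.1423, 0.044]
tool_rot: [-0.007, 1.568, 0.007]
ft_force: [0.9, -0.3, 0.7]
grip_width: 0.546
```

Call:
servo_tool --commands '[[[0,0,0,0,0,0,5],[0,0,0,0,0,0,5],[0,0,0,0,0,0,5]]]'

```text
time: 3.02
position: [0.4248, 0.1424, 0.0427]
tool_rot: [-0.008, 1.57, 0.008]
ft_force: [0.2, 0.3, -0.1]
grip_width: 0.204
```

Call:
servo_tool --commands '[[[0,0,0,0,0,0,5],[0,0,0,0,0,0,5],[0,0,0,0,0,0,5]]]'

```text
time: 3.4
position: [0.4243, 0.1424, 0.0425]
tool_rot: [-0.008, 1.572, 0.008]
ft_force: [-1.6, -0.0, 3.5]
grip_width: 0.128
```

```bash
python3 -c "
from h import *
row((.4215,.146,.040),0.8)"
```

```text
t 3.4 pos [0.4243 0.1424 0.0425] F [-1.6 -0.   3.5] w [-0.21 -0.04  0.02] d [ 2.5  3.7 -2.8] grip 0.128
```

Call:
servo_tool --commands '[[[0,0,0,0,-1,6,5],[0,0,0,0,-2,16,5],[0,0,0,0,-3,28,5],[0,0,0,0,-4,38,5],[0,0,0,0,-4,45,5]]]' --newtons 40

```text
time: 4.03
position: [0.4697, 0.139, 0.0425]
tool_rot: [-0.008, 1.572, 0.008]
ft_force: [-4.8, -0.1, 6.8]
grip_width: 0.122
```

```bash
cat > meas.py <<'E'
from h import *
import sys
np.set_printoptions(precision=4,suppress=True)
row((.4215,.146,.040),0.9)
t=vision.get_image("top");np.save("t.npy",t);g=t.astype(float);B=g[:,:,2]-g[:,:,0];hsv=cv2.cvtColor(t,cv2.COLOR_RGB2HSV)
v=int(sys.argv[1]) # approx front edge row
H,S=hsv[:,:,0].astype(int),hsv[:,:,1].astype(int)
c,d,e=line(ray("top",edge(B,list(range(240,256))+list(range(300,316)),v-6,v+6,1),.014));d=d*np.sign(d[1])
print("front",c,"yaw",np.degrees(np.arctan2(-d[0],d[1])),e)
for n,(a,b,s) in {"L":(224,240,-1),"R":(315,330,1)}.items():
    print(n,line(ray("top",edge(B,range(v-20,v-5),a,b,s,1),.014)))
m=((H<25)&(S>95)).astype(np.uint8)
for bl in blobs(m,(228,v-32,318,v),3): print("brown",bl[0],bl[1],ray("top",bl[2],.028))
E
python3 meas.py 236
```

```text
t 4.03 pos [0.4697 0.139  0.0425] F [-4.8 -0.1  6.8] w [-0.32 -0.08  0.  ] d [  2.5   7.5 -48.1] grip 0.122
front [0.4595 0.0893] yaw 0.8787969 0.00035055520388750476
L (array([0.4991, 0.2933], dtype=float32), array([0.9999, 0.015 ], dtype=float32), np.float64(8.88057276472937e-05))
R (array([ 0.4991, -0.0067], dtype=float32), array([ 1.    , -0.0029], dtype=float32), np.float64(0.0001334047055672725))
brown 6 [298, 215, 3, 3] [[0.5223 0.0724 0.028 ]]
```

Call:
servo_tool --commands '[[[-0.3,0,0,0,0,6,5],[-0.3,0,0,0,0,18,5],[-0.3,0,0,0,0,32,5],[-0.3,0,0,0,0.5,44,5],[-0.3,0,0,0,0.5,52,5]]]'

```text
time: 4.7
position: [0.5218, 0.14, 0.0425]
tool_rot: [-0.012, 1.572, 0.012]
ft_force: [-4.7, 0.4, 6.5]
grip_width: 0.124
```

Call:
servo_tool --commands '[[[0,0,0,0,0,4,5],[0,0,0,0,0,8,5],[0,0,0,0,0,12,5],[0,0,0,0,0,16,5],[0,0,0,0,0,19,5]]]'

```text
time: 5.32
position: [0.5403, 0.1403, 0.0425]
tool_rot: [-0.012, 1.572, 0.012]
ft_force: [-5.5, 0.3, 6.4]
grip_width: 0.124
```

```bash
python3 meas.py 214
```

```text
t 5.33 pos [0.5403 0.1403 0.0425] F [-5.5  0.3  6.4] w [-0.01 -0.05  0.01] d [   2.6    7.5 -118.7] grip 0.124
front [0.5278 0.1543] yaw 0.8558134 nan
L (array([0.5725, 0.3075], dtype=float32), array([ 0.9355, -0.3533], dtype=float32), np.float64(0.00025741685197142386))
R (array([ 0.5763, -0.0169], dtype=float32), array([0.9331, 0.3597], dtype=float32), np.float64(0.000331650200822584))
brown 5 [298, 194, 3, 2] [[0.5925 0.0739 0.028 ]]h.py:21: RuntimeWarning: invalid value encountered in scalar divide
  out.append((c,r0+.5+(np.arange(len(d))[s]*w).sum()/w.sum()))
```

Nothing meets the stop yet (force is friction only). Creep on until contact.

Call:
servo_tool --commands '[[[0,0,0,0,0,2,5],[0,0,0,0,0,4,5],[0,0,0,0,0,5,5],[0,0,0,0,0,6,5],[0,0,0,0,0,6,5]]]'

```text
time: 6.0
position: [0.5444, 0.141, 0.0425]
tool_rot: [-0.013, 1.575, 0.012]
ft_force: [-8.9, 1.2, 8.6]
grip_width: 0.125
```

Call:
servo_tool --commands '[[[0,0,0,0,0,2,5],[0,0,0,0,0,4,5],[0,0,0,0,0,4,5]]]'

```text
time: 6.38
position: [0.5447, 0.1413, 0.0425]
tool_rot: [-0.015, 1.583, 0.011]
ft_force: [-18.3, -1.0, 18.8]
grip_width: 0.124
```

Stalled at the stop with the force rising to 18 N, at the expected place (plate centre ≈0.609). Relax, release straight up, and check.

Call:
servo_tool --commands '[[[0,0,0,0,0,-3,5],[0,0,0,0,0,-5,5],[0,0,0,0,0,-5,55],[0,0,0,0,0,-5,55],[0,0,0,0,0,-5,55]]]'

```text
time: 7.0
position: [0.5463, 0.1397, 0.0423]
tool_rot: [-0.012, 1.57, 0.011]
ft_force: [0.3, 0.1, -0.6]
grip_width: 0.377
```

Call:
servo_tool --commands '[[[0,0,0,0,0,0,55],[0,0,0,-30,0,0,55],[0,0,0,-90,0,0,55],[0,0,0,-150,0,0,55],[0,0,0,-170,-60,0,70]]]'

```text
time: 7.62
position: [0.5482, 0.087, 0.2171]
tool_rot: [-0.018, 1.563, 0.023]
ft_force: [0.5, -1.5, 0.1]
grip_width: 0.68
```

Call:
servo_tool --commands '[[[0,0,0,0,-62,-5,80],[0,0,0,0,-125,-10,80],[0,0,0,0,-187,-20,80],[0,0,0,0,-250,-30,80],[0,0,0,0,-300,-40,80]]]'

```text
time: 8.25
position: [0.5105, -0.2226, 0.2124]
tool_rot: [-0.012, 1.57, 0.01]
ft_force: [0.9, 0.6, -0.6]
grip_width: 0.918
```

Run:
```python
from h import *
np.set_printoptions(precision=4,suppress=True)
t=vision.get_image("top");s=vision.get_image("scene");np.save("t1.npy",t);np.save("s1.npy",s)
row((.4676,-.2897,.10),-10.9)
x,y=proj("scene",[[.58,.14,.02]])[0].astype(int);print(x,y)
a=cv2.resize(t[155:235,215:345,::-1],(650,400),interpolation=cv2.INTER_CUBIC)
b=cv2.resize(s[y-65:y+65,x-95:x+95,::-1],None,fx=4.2,fy=4.2,interpolation=cv2.INTER_CUBIC)
cv2.imwrite("pics/a1.png",a);cv2.imwrite("pics/b1.png",b)
hsv=cv2.cvtColor(t,cv2.COLOR_RGB2HSV);H,S,V=[hsv[:,:,i].astype(int) for i in range(3)]
m=((H<25)&(S>85)).astype(np.uint8)
for bl in blobs(m,(228,180,318,215),3): print("brown",bl[0],bl[1],ray("top",bl[2],.028))
gr=t.mean(2);P=[]
for c in range(263,292):
    w=np.clip(190-gr[200:212,c],0,None);P.append((c,(w*np.arange(200,212)).sum()/w.sum()))
c,d,e=line(ray("top",P,.059));print("handle",c,d,e)
```

```text
t 8.35 pos [ 0.5086 -0.2282  0.2116] F [ 0.1  0.5 -0.4] w [11.11 -0.08  0.19] d [111.9 -61.  -41. ] grip 0.921
342 233
brown 9 [255, 193, 4, 3] [[0.5949 0.2145 0.028 ]]
brown 7 [297, 192, 3, 3] [[0.5978 0.0756 0.028 ]]
handle [0.5503 0.1403] [0.0108 0.9999] 0.001497316675989098
```

View pics/a1.png

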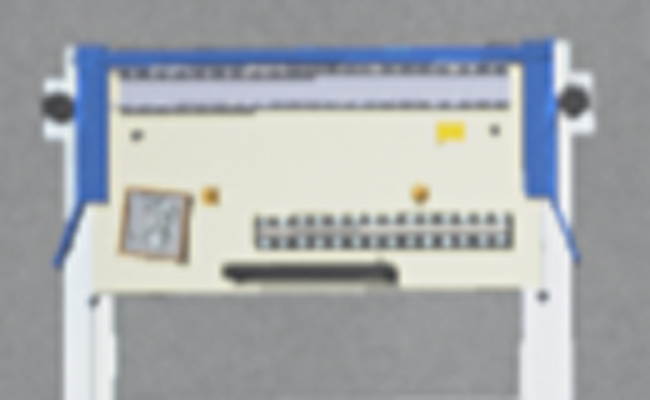

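Plate's rear edge is against the blue stop. Studs are at crop (210,195) and (420,195), giving a plate centre of (0.608,0.145), which matches the frame. The carton at crop (155,225) has kept its offset to the stud. Now refining the rail pose from the first top image, then grasping.

Run:
```python
from h import *
np.set_printoptions(precision=4,suppress=True)
t=np.load("top0.npy").astype(float);g=t.mean(2)
L=[]
for n,cols,off,s in(("far",range(404,442),-5.5,1),("near",range(406,432),5.5,-1)):
    P=[]
    for c in cols:
        v=231.5+(c-400)*.185+(-1 if 0 else 0)
        e=edge(g,[c],int(v+off-4),int(v+off+5),s)[0];P.append(e)
    l=line(ray("top",P,.040));d=l[1]*np.sign(l[1][1]);print(n,l[0],"yaw",np.degrees(np.arctan2(-d[0],d[1])),l[2]);L.append((l[0],d))
d=L[0][1]+L[1][1];d/=np.linalg.norm(d);nrm=np.array([d[1],-d[0]])
print("width",nrm@(L[0][0]-L[1][0]))
hm=ray("top",[[396.8,240.16],[438.64,248.22]],.003)[:,:2].mean(0)
o=hm+.032*nrm;print("from holes o",o,"offset of flange centre line from o",nrm@((L[0][0]+L[1][0])/2-o))
b=o+.0375*d;print("balance",b,"yaw",np.degrees(np.arctan2(-d[0],d[1])))
row((*b,.10),np.degrees(np.arctan2(-d[0],d[1])))
```

```text
far [ 0.4817 -0.312 ] yaw -10.622875 0.00023009618002624104
near [ 0.4469 -0.3054] yaw -10.50847 0.00020447139219018648
width 0.03537488
from holes o [ 0.4605 -0.3263] offset of flange centre line from o 0.00048739407648704634
balance [ 0.4674 -0.2895] yaw -10.565672
t 8.35 pos [ 0.5086 -0.2282  0.2116] F [ 0.1  0.5 -0.4] w [10.77 -0.08  0.19] d [111.9 -60.7 -41.2] grip 0.921
```

Call:
servo_tool --commands '[[[10.7,0,0,30,-61,-41,80],[10.7,0,0,85,-61,-41,80],[10.7,0,0,112,-61,-41,80],[10.7,0,0,112,-61,-41,80],[10.7,0,0,112,-61,-41,80]]]'

```text
time: 8.98
position: [0.4726, -0.2811, 0.1018]
tool_rot: [0.133, 1.565, -0.134]
ft_force: [-0.3, 0.0, 0.6]
grip_width: 0.917
```

Run:
```python
from h import *
row((.4674,-.2895,.0205),-10.57)
im=vision.get_image("scene")
x,y=proj("scene",[[.4674,-.2895,.04]])[0].astype(int);print(x,y)
cv2.imwrite("pics/s2.png",cv2.resize(im[y-50:y+40,x-60:x+60,::-1],None,fx=6,fy=6,interpolation=cv2.INTER_CUBIC))
```

```text
t 8.97 pos [ 0.4726 -0.2811  0.1018] F [-0.3  0.   0.6] w [0.81 0.13 0.04] d [81.3 -9.1 -3.8] grip 0.917
264 157
```

View pics/s2.png

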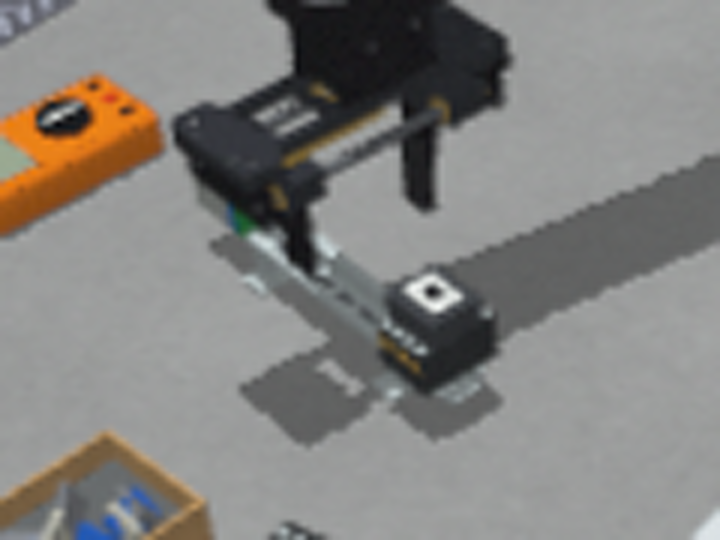

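Gripper straddles the bare rail between contactor (430,310) and terminals (220,210). I'll let it settle, then correct.

Call:
servo_tool --commands '[[[0,0,0,0,0,0,80],[0,0,0,0,0,0,80]]]'

```text
time: 9.28
position: [0.4718, -0.2814, 0.1013]
tool_rot: [0.133, 1.565, -0.135]
ft_force: [-0.6, 0.2, 0.2]
grip_width: 0.919
```

```bash
python3 -c "
from h import *
row((.4674,-.2895,.0205),-10.57)"
```

```text
t 9.28 pos [ 0.4718 -0.2814  0.1013] F [-0.6  0.2  0.2] w [0.76 0.09 0.06] d [80.8 -8.6 -3.1] grip 0.919
```

Call:
servo_tool --commands '[[[0.8,0,0,0,-11,-3,80],[0.8,0,0,35,-11,-3,80],[0.8,0,0,65,-11,-3,80],[0.8,0,0,80,-11,-3,80],[0.8,0,0,80,-11,-3,80]]]'

```text
time: 9.9
position: [0.4656, -0.2916, 0.0196]
tool_rot: [0.147, 1.568, -0.145]
ft_force: [0.1, 0.2, 0.1]
grip_width: 0.919
```

```bash
python3 -c "
from h import *
row((.4674,-.2895,.0205),-10.57)"
```

```text
t 9.9 pos [ 0.4656 -0.2916  0.0196] F [0.1 0.2 0.1] w [-0.08 -0.1  -0.04] d [-0.9  2.4  1.4] grip 0.919
```

Call:
servo_tool --commands '[[[0,0,0,0,0,1.5,40],[0,0,0,0,0,1.5,30],[0,0,0,0,0,1.5,25],[0,0,0,0,0,1.5,25],[0,0,0,0,0,1.5,25]]]' --newtons 40

```text
time: 10.52
position: [0.4678, -0.2919, 0.0204]
tool_rot: [0.145, 1.566, -0.146]
ft_force: [-0.2, 0.5, 0.6]
grip_width: 0.435
```

Call:
servo_tool --commands '[[[0,0,0,0,0,0,25],[0,0,0,0,0,0,25],[0,0,0,0,0,0,25]]]'

```text
time: 10.9
position: [0.4674, -0.2917, 0.0203]
tool_rot: [0.146, 1.567, -0.146]
ft_force: [-2.9, 0.3, 3.4]
grip_width: 0.387
```

Gripped (reads 34 mm, rail is 35 mm). Lift.

Call:
servo_tool --commands '[[[0,0,0,0,0,0,20],[0,0,0,-5,0,0,20],[0,0,0,-20,0,0,20],[0,0,0,-45,0,0,20],[0,0,0,-70,0,0,20]]]' --newtons 55

```text
time: 11.52
position: [0.4679, -0.2916, 0.0914]
tool_rot: [0.145, 1.566, -0.145]
ft_force: [1.0, -0.3, -5.1]
grip_width: 0.381
```

Call:
servo_tool --commands '[[[0,0,0,-30,0,0,20],[0,0,0,-60,0,0,20],[0,0,0,-70,0,0,20],[0,0,0,-70,0,0,20],[0,0,0,-70,0,0,20]]]'

```text
time: 12.15
position: [0.4669, -0.2913, 0.1588]
tool_rot: [0.147, 1.568, -0.145]
ft_force: [-0.7, -0.1, -6.6]
grip_width: 0.384
```

Run:
```python
from h import *
row((.60,.10,.16),0.9)
im=vision.get_image("scene");np.save("s2.npy",im)
x,y=proj("scene",[[.4674,-.2895,.17]])[0].astype(int);print(x,y)
cv2.imwrite("pics/s3.png",cv2.resize(im[max(y-50,0):y+50,x-60:x+60,::-1],None,fx=6,fy=6,interpolation=cv2.INTER_CUBIC))
```

```text
t 12.15 pos [ 0.4669 -0.2913  0.1588] F [-0.7 -0.1 -6.6] w [-11.52  -0.12  -0.07] d [ -0.9 409.2  58.7] grip 0.384
260 129
```

View pics/s3.png

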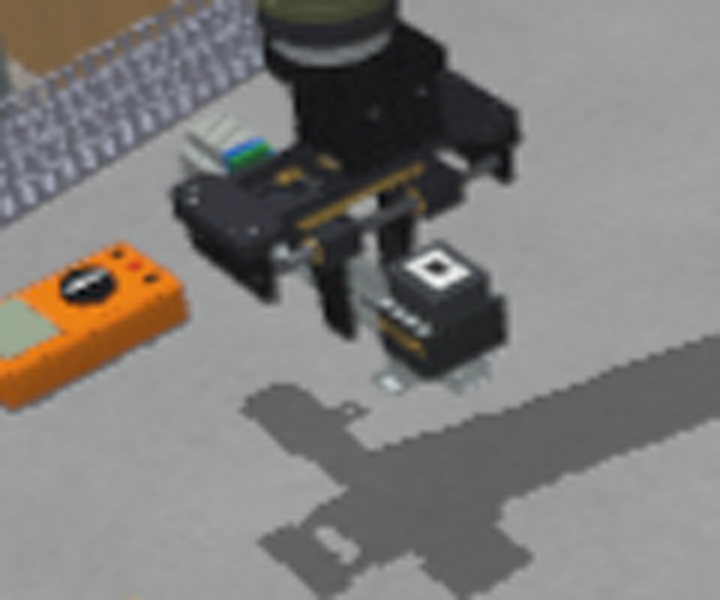

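Rail is held level, clear of the bench, by the bare rail next to the contactor (crop (345,300)). Carry it to above the plate.

```bash
python3 -c "
from h import *
row((.55,-.05,.18),-4)
row((.6274,.1806,.18),0.9)"
```

```text
t 12.2 pos [ 0.4669 -0.2913  0.1587] F [ 1.  -0.5 -5. ] w [-6.62 -0.14 -0.08] d [-21.1 252.5  37.2] grip 0.38
t 12.2 pos [ 0.4669 -0.2913  0.1587] F [ 1.  -0.5 -5. ] w [-11.52  -0.13  -0.08] d [-20.9 493.5  70.8] grip 0.38
```

Call:
servo_tool --commands '[[[0,0,0,-10,10,1,20],[-2,0,0,-21,35,5,20],[-4,0,0,-21,75,11,20],[-6,0,0,-21,122,18,20],[-8,0,0,-21,172,25,20]]]'

```text
time: 12.82
position: [0.5251, -0.1238, 0.1824]
tool_rot: [0.033, 1.569, -0.033]
ft_force: [1.7, -0.9, -4.4]
grip_width: 0.378
```

```bash
python3 -c "
from h import *
row((.6274,.1806,.18),0.9)"
```

```text
t 12.82 pos [ 0.5251 -0.1238  0.1824] F [ 1.7 -0.9 -4.4] w [-3.31  0.09  0.01] d [  2.5 308.4  89.4] grip 0.378
```

Call:
servo_tool --commands '[[[-1,0,0,0,50,14,20],[-2,0,0,0,100,29,20],[-3,0,0,0,150,43,20],[-3.3,0,0,0,195,57,20],[-3.3,0,0,0,235,68,20]]]'

```text
time: 13.45
position: [0.6027, 0.1089, 0.1825]
tool_rot: [-0.011, 1.57, 0.014]
ft_force: [-0.2, -0.1, -5.6]
grip_width: 0.377
```

Call:
servo_tool --commands '[[[0,0,0,0,30,9,20],[0,0,0,0,52,15,20],[0,0,0,0,66,19,20],[0,0,0,0,72,21,20],[0,0,0,0,72,21,20]]]'

```text
time: 14.08
position: [0.6228, 0.1765, 0.1814]
tool_rot: [-0.01, 1.571, 0.009]
ft_force: [-0.3, -0.1, -5.9]
grip_width: 0.376
```

```bash
python3 -c "
from h import *
row((.6274,.1806,.083),0.9)"
```

```text
t 14.07 pos [0.6228 0.1765 0.1814] F [-0.3 -0.1 -5.9] w [-0.21 -0.01  0.02] d [98.4  4.1  4.6] grip 0.376
```

Call:
servo_tool --commands '[[[-0.2,0,0,15,4,4.5,20],[-0.2,0,0,40,4,4.5,20],[-0.2,0,0,68,4,4.5,20],[-0.2,0,0,88,4,4.5,20],[-0.2,0,0,98,4,4.5,20]]]'

```text
time: 14.7
position: [0.6268, 0.1797, 0.0814]
tool_rot: [-0.012, 1.573, 0.011]
ft_force: [0.4, 0.7, -5.5]
grip_width: 0.38
```

Call:
servo_tool --commands '[[[0,0,0,0,0,0,20],[0,0,0,0,0,0,20],[0,0,0,0,0,0,20]]]'

```text
time: 15.08
position: [0.6281, 0.1809, 0.0844]
tool_rot: [-0.012, 1.569, 0.012]
ft_force: [-0.3, 0.3, -5.9]
grip_width: 0.378
```

Run:
```python
from h import *
row((.6274,.1806,.079),0.9)
t=vision.get_image("top");s=vision.get_image("scene");np.save("t3.npy",t);np.save("s3.npy",s)
sl,sr=[.5949,.2145,.028],[.5978,.0756,.028]
print("studs top/scene",proj("top",[sl,sr]).round(1).tolist(),proj("scene",[sl,sr]).round(1).tolist())
h=np.array([[.5955,.215,.066],[.5975,.0755,.066]]);print("holes exp",proj("top",h).round(1).tolist(),proj("scene",h).round(1).tolist())
a=cv2.resize(t[155:225,220:340,::-1],None,fx=6.6,fy=6.6,interpolation=cv2.INTER_CUBIC)
b=cv2.resize(s[175:285,275:425,::-1],None,fx=5.3,fy=5.3,interpolation=cv2.INTER_CUBIC)
cv2.imwrite("pics/a4.png",a);cv2.imwrite("pics/b4.png",b)
```

```text
t 15.07 pos [0.6281 0.1809 0.0844] F [-0.3  0.3 -5.9] w [-0.02  0.11 -0.02] d [ 5.4 -0.3 -0.7] grip 0.378
studs top/scene [[256.3, 193.9], [298.3, 193.0]] [[360.5, 246.7], [323.0, 226.2]]
holes exp [[254.2, 192.6], [297.5, 191.9]] [[361.6, 239.3], [323.1, 218.4]]
```

View pics/a4.png

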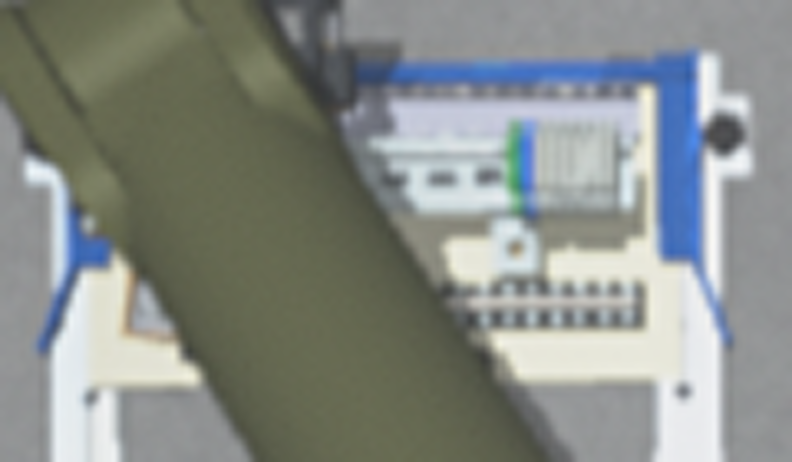

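View pics/b4.png

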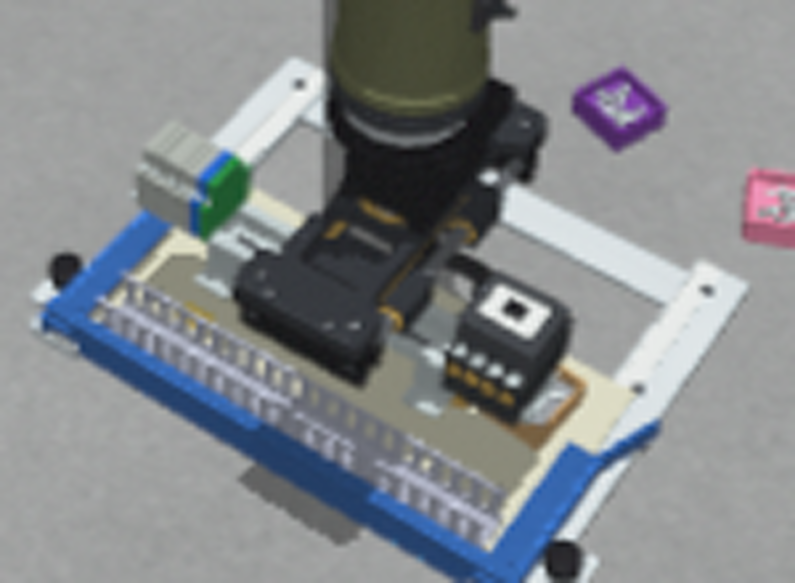

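Run:
```python
from h import *
np.set_printoptions(precision=1,suppress=True)
def lab(im,box):
    g=im.min(2).astype(int);x0,y0,x1,y1=box
    bl=max(blobs((g>175).astype(np.uint8),box,8),key=lambda b:b[0]);m=bl[3]
    k=cv2.convexHull(np.argwhere(m)[:,::-1].astype(np.int32));M=cv2.moments(k);return np.array([M["m10"]/M["m00"],M["m01"]/M["m00"]])
def W(o,yaw,p,roll=0):
    return (R.from_euler("z",yaw,degrees=True)*R.from_euler("x",roll,degrees=True)).apply(p)+o
s0=np.load("scene0.npy");s3=np.load("s3.npy")
l=[0,.106,.092]
print("start: seen",lab(s0,(262,145,292,165)),"exp",proj("scene",W([.4605,-.3263,0],-10.57,l)))
o=[.6281+.0157*.0353,.1809-.0353,.0641]
print("now: seen",lab(s3,(362,224,382,242)),"exp",proj("scene",W(o,.9,l)))
for r in(-3,3): print("roll about x",r,proj("scene",W(o,.9,l,r)))
for y in(-2,4): print("yaw",y,proj("scene",W(o,y,l)))
# terminals: blue block top, seen in both, with top view
for n,a0,a3,b0,b3 in(("top",np.load("top0.npy"),np.load("t3.npy"),(443,230,456,250),(296,170,305,190)),("scene",s0,s3,(235,128,262,150),(308,200,325,222))):
    for a,b,o_,yw in((a0,b0,[.4605,-.3263,0],-10.57),(a3,b3,o,.9)):
        h=cv2.cvtColor(a,cv2.COLOR_RGB2HSV).astype(int)
        m=((h[:,:,0]>50)&(h[:,:,0]<80)&(h[:,:,1]>110)).astype(np.uint8)
        if n=="top":b=(b[0]-6,b[1],b[2],b[3])
        bs=blobs(m,b,3)
        if bs: print(n,"green seen",max(bs,key=lambda q:q[0])[2],"exp",proj(n,W(o_,yw,[0,-.077,.075])))
```

```text
start: seen [275.7 155.4] exp [[274.8 155.6]]
now: seen [371.6 233.2] exp [[369.9 233.2]]
roll about x -3 [[371.2 235.2]]
roll about x 3 [[368.5 231.1]]
yaw -2 [[368.9 234.4]]
yaw 4 [[370.9 231.8]]
top green seen [447.5 239.7] exp [[447.9 239.1]]
scene green seen [246.9 139.7] exp [[245.4 136.4]]
scene green seen [316.8 211.4] exp [[315.1 208.1]]
```

The right foot's hole at top crop (516,247) shows brass through it, and the contactor and terminal ends match the level pose within about 1 px (2–3 mm). Holes are about 36 mm above the tips, so lower 5 mm and settle.

Call:
servo_tool --commands '[[[0,0,0,2,0,0.5,20],[0,0,0,4,0,1,20],[0,0,0,5,0,1,20],[0,0,0,5,0,1,20],[0,0,0,5,0,1,20]]]'

```text
time: 15.8
position: [0.6284, 0.1806, 0.0783]
tool_rot: [-0.012, 1.571, 0.012]
ft_force: [0.4, -0.5, -6.1]
grip_width: 0.381
```

Call:
servo_tool --commands '[[[0,0,0,0,0,0,20],[0,0,0,0,0,0,20],[0,0,0,0,0,0,20],[0,0,0,0,0,0,20],[0,0,0,0,0,0,20]]]'

```text
time: 16.42
position: [0.6284, 0.1806, 0.0783]
tool_rot: [-0.012, 1.571, 0.012]
ft_force: [-0.4, -0.4, -6.2]
grip_width: 0.383
```

Run:
```python
from h import *
row((.6285,.1806,.079),0.9)
print(np.round(ctrl.get_state()["qd"],4))
t=vision.get_image("top");g=t.mean(2)
x0,y0=296,189
w=np.clip(200-g[y0:y0+7,x0:x0+5],0,None);yy,xx=np.mgrid[y0:y0+7,x0:x0+5]
p=[(w*xx).sum()/w.sum(),(w*yy).sum()/w.sum()];print("hole R px",p,"world",ray("top",p,.062))
c,d,e=line(ray("top",edge(t[:,:,2].astype(float)-t[:,:,0],list(range(236,248))+list(range(300,320)),206,219,1),.014));print("plate front",c,d,e)
row((.6285,.1806,.079),0.9)
```

```text
t 16.43 pos [0.6284 0.1806 0.0783] F [-0.4 -0.4 -6.2] w [-0.02  0.    0.01] d [-0.7 -0.   0.1] grip 0.383
[-0.0022 -0.0006  0.0011  0.0024 -0.0015 -0.001   0.0007]
hole R px [np.float64(298.6860395446375), np.float64(190.90113840623124)] world [[0.60123231 0.07184014 0.062     ]]
plate front [0.53216547 0.12770887] [ 0.00948518 -0.999955  ] 0.0001332769911786912
t 16.48 pos [0.6284 0.1806 0.0783] F [ 0.3  0.3 -5.3] w [-0.02  0.    0.  ] d [-0.7 -0.   0.1] grip 0.383
```

Run:
```python
from h import *
t=vision.get_image("top");print(t.mean(2)[185:200,290:306].astype(int))
S=t[:,:,0].astype(int)-t[:,:,2];print(S[188:198,293:303])
sr=[.5978,.0756];print(proj("top",[[*sr,.0625],[*sr,.028],[.605,.0756,.0625]]))
```

```text
[[220 221 222 223 225 227 225 178 130 115 132 146 158 167 161 156]
 [200 202 206 208 210 210 204 164 125 115 133 149 163 168 166 165]
 [159 161 164 166 164 161 158 136 105  99 109 122 134 137 137 136]
 [136 135 135 135 137 144 146 145 133 118 111 114 123 125 126 126]
 [130 131 129 131 153 188 200 204 194 146 121 120 132 134 133 132]
 [150 150 149 152 176 216 223 223 209 159 139 132 131 133 132 135]
 [207 208 207 206 213 223 219 190 172 170 184 161 141 148 151 165]
 [226 227 225 225 225 223 209 153 130 170 204 175 154 197 210 213]
 [226 226 226 225 225 223 212 165 156 191 211 175 162 218 229 227]
 [226 225 225 225 225 223 220 209 207 217 216 178 164 220 229 228]
 [228 226 226 226 226 225 223 220 221 220 213 183 167 221 229 228]
 [227 226 225 227 224 223 218 195 183 174 168 152 155 216 228 224]
 [201 204 211 220 194 179 182 160 127 119 133 115 120 182 207 190]
 [147 145 170 200 149 125 174 175 116 115 161 125  98 160 189 147]
 [112 112 151 176 139 125 170 177 136 137 172 144 122 155 176 139]]
[[ 10   3  -9 -12 -10  -9 -13 -21 -13   8]
 [ 12   1 -13 -18 -18 -16 -11  -8  -1  12]
 [ 15   1 -16 -14 -15 -16 -13 -11  -3  10]
 [ 21   7  -8 -15 -10   1  -6 -15  -8  10]
 [ 13   5  -8 -15  12  32   3 -15 -10   8]
 [ 13   6  -7 -16  12  30  -2 -15 -11  11]
 [ 13   5  -8 -12 -10  -4 -14 -19 -10  11]
 [ 14   7  -6 -10 -12 -12 -16 -18 -10  11]
 [ 13  10   3  -1  -5  -7  -9  -8  -3  12]
 [ 13  15  11   4   0   0   0  -2   0   9]]
[[297.50603766 191.94521633]
 [298.29019016 192.99046795]
 [297.51609927 189.72429417]]
```

Right hole centre is seen at (297.9,192.0), against (297.5,191.9) for exactly above the stud, so within about 1.5 mm. The arm is still, so I'm handing in.

```bash
python3 -c "
from bench import close_job
print(close_job())"
```

```text
the job is handed in; nothing more can be done
None
```

The plate is home against the rear stop with the carton riding on it. The rail assembly is held level and still above it, contactor to the left. I handed the job in at about 16.5 s; `close_job` gives no verdict.

- **Plate:** I gripped the handle and slid it in until it stalled at the stop with the force rising to 18 N. Afterwards I measured its centre at about (0.608, 0.145), which matches the frame. The carton had kept its offset to the left stud.
- **Rail lift:** I pinched it about 2 mm from the balance point and carried it over the plate.
- **Last checks:**
  - The right hole is within about 1.5 mm of straight above its stud, and the holes are about 30 mm above the stud tips.
  - The rail looked level to about 1°, and the arm was still.
- **Not checked directly:** The arm hid the left hole from the top camera, so its position comes from the right hole, the rail's angle and the contactor as seen in the scene view. There the contactor was about 2 mm off the expected spot.
- **Discarded reading:** One automatic reading of the right hole was about 5 mm off because its pixel window took in neighbouring shadow. I replaced it with the position read from the pixel values.

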